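# Seat a deep-well plate in the cam press and hold it clamped

## Robot

A 6-joint arm with a two-finger parallel gripper is mounted at the origin on a cart in front of the work surface, level with it; the furniture and walls round the work are solid. World frame = base frame: x ahead of the robot, y to its left, z up, the work surface at z = 0. Lengths are in m, angles in rad, forces in N, time in s.
With the tool pointing down it reaches from about 0.325 to 0.85 m from the base axis. Payload 4.4 kg.
Tool frame: the origin (TCP) lies midway between the tips of the shut fingers; the grasp point (between the pads) lies 19 mm behind it; z points along the fingers, y is the line along which they close (so a half turn about z gives the same grasp; the last joint's range is limited). The gripper opens to 94 mm and grips with 3 to 60 N. Pads are 16 mm wide; open, the fingers measure 119 mm over their backs; the gripper's body (75 mm by 177 mm) begins 78 mm behind the grasp point.
Start: joints at [1.022, 0.207, 1.542, -0, 1.393, -0.15], TCP at [0.223, 0.53, 0.205] pointing down, gripper open.
Joint ranges: [-2.73, 2.73], [-0.86, 2.22], [0.23, 2.46], [-1.11, 4.25], [0.08, 2.63], [-2.82, 2.82]. Speed limits (rad/s): [2.79, 2.79, 3.14, 3.14, 3.14, 3.14].

## Interface

Orientations are given as a unit quaternion [x, y, z, w].
In Python, from bench import readout, vision, r gives the robot as it stands. The module is installed in compiled form; this text tells all that it offers.
- The arm moves only by the shell command python3 -m creep 'ROWS'. ROWS is JSON, one flat list of numbers, 5 for each row, row after row: the shift along the tool's x, y, z in m, then the turn about the tool's z in degrees, then the closure, from 0 (fully open) to 1 (shut). A call has 1 to 5 rows; each row shifts and turns the commanded pose from where the row before left it, along the tool's axes as they then stand; what a row does not reach is not made up. A row lasts 1/12 s, in which the tool goes at most 41.7 mm and 7.16 degrees, less where a joint would pass 70% of its speed; a pose out of reach is approached as far as the arm can. A call is refused whole if a number of a shift passes 0.0417 or a number of a turn 7.16, either way. A call with a gripper value outside its range is refused whole. The fingers move at their own pace and stop on an object; the grip force is fixed at half the most. Time passes only in rows, so rows that do not move let the fingers close. It gives the time, the measured TCP pose, the force, the opening and the grip force at its end, in the units of the state.
- readout.sense(): the state, without advancing time (a new reading comes with each control period).
- vision.read_camera(name): name is "scene" or "top" or "wrist"; returns a dict with "pixels" (400x640x3 uint8, red, green, blue), "fx", "fy", "cx", "cy" (pixels), "R" (3x3) and "t" (3): a world point X has camera coordinates R X + t. Camera axes: x right, y down, z forward; pixel columns grow to the right and rows downward; lengths in m; the calibration is good to about 2 mm. A picture is of the moment at which its call begins. There is no depth.
- r.job_done(): hands the job in; it is judged then, once.
The state is a dict: "time": time; "joint_pos": joint angles; "dq": joint speeds; "joint_efforts": joint torques, N m; "eef_pos": TCP position; "ee_rot": TCP orientation; "force": force on the tool from outside, world axes, zero at the start; "ft_torque": the same for the moment, N m; "width": opening from 0.0 (shut) to 1.0 (fully open); "gripper_force": force on a finger pad.
Only numpy, scipy, OpenCV 4.12 (cv2) and the standard library are available. Lean on these libraries where they do the work, as an engineer would, in place of code of your own. Each camera call takes 0.05 s, during which the arm holds its last target. There are 200 camera calls.

## Task

Slide the white deep-well plate along the track of the bench press, under the overhanging head, until it is fully home against the stop. Then swing the cam lever up to its highest lift point, so that the platform presses the plate against the sprung pad, and keep holding the lever there: it springs back if released, so the program finishes while the gripper still holds the lever. Leave the other things on the bench where they are.

Things in the scene. Friction and masses are not known exactly. Their poses are not given: they have to be found in the camera images.
- press: The fixed white and grey bench press with steel track. Origin on the worktop under the centre of the pressing head. Its +y is the slide direction (to the home stop, the robot's left), +x the column's side, away from the robot, z up; turned by up to 0.25 rad. Column x = 75 to 105 mm, y = +-25 mm. Overhanging arm x = -10 to 105, y = +-18, z = 157 to 185 mm (screw on top to 191)
- track (a point): Point on the track's sliding surface, 70 mm above the worktop, where the middle of the plate's underside lies when home (press x = y = 0). Axes as the press. Level track y = -199 to +79 mm; rails with inner faces at x = +-44.5 mm rise 14 mm above it; stop face at y = +64 mm, 20 mm high. Here lies the 56 x 78 mm lift platform, about 3 mm below the track when the lever is down
- plate: White deep-well plate, 86 (x) x 128 (y) x 30 (z) mm, about 0.16 kg, 4 x 6 square wells marked on top. Origin at the centre of its underside, axes as the press. Starts in the track 105 to 130 mm before home (press y = -130 to -105 mm). Home: its +y end touches the stop, its centre at press y = 0. Too wide to grip: push its -y end face between the rails
- lever (a joint): Cam lever angle, rad. 0: level, pointing to the press's -x (the robot); 1.571: upright, the cam's highest lift (platform 10.6 mm above the track); beyond, to the limit 2.2, the lift falls again. Lower limit -0.1; starts -0.05 to 0.2. Return spring 0.25 N m/rad, friction about 0.14 N m: near upright about 6 to 7 N at the grip raises it; released there it falls to about 0.26 rad
- grip: Grey grip of the lever: a level sleeve, 16 mm diameter, 65 mm long, parallel to the press's y axis, turning freely on its pin. Origin at its centre, 85 mm from the lever's axis, at press y = +130 mm. The flat lever arm is 37 mm from the origin on the -y side, outside the press's +y end; the other side is free. Its own x and z axes turn
- lever_axis (a point): Point on the lever's axis of rotation, at the same press y (+130 mm) as the grip centre, 40 mm above the worktop; nothing is there. Axes parallel to the press's
- pad (a joint): Upward travel of the sprung rubber pad, m: a 44 mm disc under the overhanging head at press x = y = 0, its underside 34 mm above the track at rest (0). About 0.0065 when a plate is fully lifted against it (spring 700 N/m)
- specimen_cup: Bystander: white specimen cup with white screw lid, 60 mm diameter, 60 mm tall, loose; right of the press. Origin at the centre of its underside
- sample_jar: Bystander: small white-capped jar, 46 mm diameter, 78 mm tall, loose; left of the press. Origin at the centre of its underside
- reagent_carton: Bystander: small carton, 45 x 52 x 60 mm tall, loose; left of the press. Origin at the centre of its underside
Not all that is in view belongs to the job. What is shaped like the plate but red is not meant.

How it is judged:
On the way, in this order (a step that is already met when the one before it is completed fails the run):
1. the plate lies home against the stop (within 5 mm) with the lever still down (below 0.6 rad) (y of plate in the frame of press between -0.005 and 0.004 m and z of plate in the frame of press between 0.066 and 0.076 m and value of joint lever below 0.6 rad), for 0.2 s.
2. the lever, held by the gripper, is at its highest lift (upright within 0.17 rad) and the plate is pressed against the pad (value of joint lever between 1.401 and 1.741 rad and value of joint pad above 0.004 m and contact force between the fingers and grip above 1 N), for 0.3 s.
At the end, for the whole second after the job is handed in: The lever stands still within 0.17 rad of upright (highest lift), held there by the gripper (contact over 1 N), the plate is home within 6 mm of the stop, level, lifted at least 7 mm off the track and pressing the pad up by more than 4 mm, and the robot does not touch the plate (all of step 2 and velocity of joint lever between -0.1 and 0.1 rad/s and contact force between the arm and plate below 0.5 N and y of plate in the frame of press between -0.006 and 0.005 m and z of plate in the frame of press above 0.077 m and angle between plate's own z axis and vertical below 0.06 rad); the arm keeps its last pose, push and grip.
It fails at once if a bystander is moved more than 20 mm (distance of any of specimen_cup, sample_jar, reagent_carton from where it was at the start of the episode above 0.02 m).
It also fails if it takes over 50 s, if anything falls off the work surface, if the arm or the gripper's body presses on something with over 40 N, if the wrist force passes 120 N, or if a joint passes its speed limit or range.

## Working session

There is one attempt and no reset: what is moved stays moved. The work goes in short steps, Python scripts to look and compute and a shell command to move; the robot and the scene stay as the last step left them, time stands still between calls to the robot, and variables do not carry over. Pictures are saved under pics/ and viewed, at most 10 in all, crops included, and the job is handed in when it is done.

```bash
mkdir -p pics
python3 - <<'E'
from bench import readout, vision, r
import cv2,json,numpy as np
for n in("scene","top"):
    c=vision.read_camera(n); cv2.imwrite(f"pics/{n}0.png",c["pixels"][:,:,::-1])
    print(n,c["fx"],c["fy"],c["cx"],c["cy"],np.round(c["R"],4).tolist(),np.round(c["t"],4).tolist())
print(readout.sense())
E
```

```text
scene 396.93652266023 396.93652266023 324.062200208776 199.2910593014252 [[0.5954, -0.8034, -0.0098], [-0.5981, -0.435, -0.673], [0.5364, 0.4066, -0.7395]] [-0.2971, 0.406, 0.9207]
top 455.5592453304151 455.5592453304151 321.02474176051163 197.9045992495123 [[-0.0124, -0.9998, -0.0126], [-0.9824, 0.0146, -0.1864], [0.1866, 0.0101, -0.9824]] [0.0224, 0.539, 1.3456]
{'time': 0.1, 'joint_pos': array([ 1.02152247e+00,  2.07342293e-01,  1.54275570e+00,  2.05886826e-05,
        1.39353056e+00, -1.50504701e-01]), 'dq': array([ 0.00194694, -0.00121722, -0.00289025,  0.00060461, -0.00042764,
        0.00035074]), 'joint_efforts': array([-7.01070185e-04, -3.71861923e+01, -2.82295454e+01,  7.00486894e-02,
        3.10453051e-02, -5.29116505e-05]), 'eef_pos': array([0.222893  , 0.5292667 , 0.20442895]), 'ee_rot': array([ 1.98067827e-01,  9.80187788e-01, -9.52799597e-04, -3.58464060e-04]), 'force': array([-0.32729472, -0.42158469, -0.32640624]), 'ft_torque': array([ 0.00024867, -0.0368952 ,  0.0231923 ]), 'gripper_force': 0.0, 'width': 1.0008307322750192}
```

View pics/scene0.png

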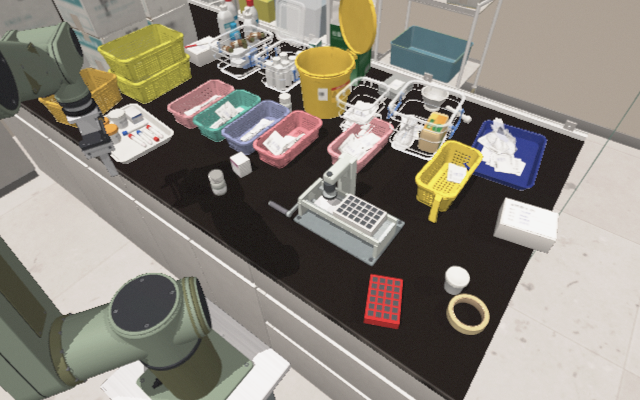

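View pics/top0.png

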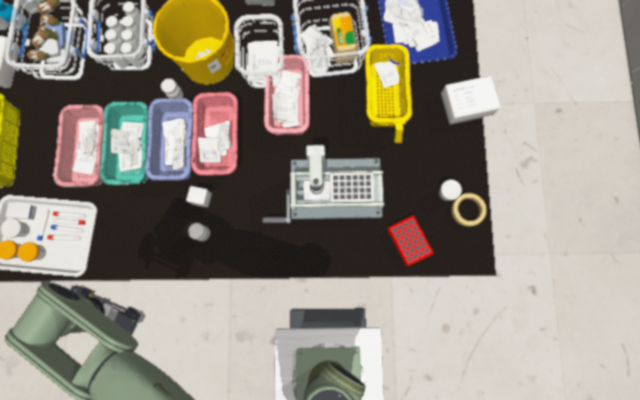

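The scene view shows the press at about (345,205), with the white gridded plate on its track at (362,210) and the grey grip at (282,208). In the top view the plate is at (357,186), the grip at (275,219), the jar at (198,231), the carton at (199,197) and the cup at (450,189).

Plate candidates are the white gridded one in the track (top 357,186) and the red one on the worktop (top 410,240). The white one in the track fits the description; I'll confirm it in an enlarged crop.

Run:
```python
import cv2,numpy as np
a=cv2.imread("pics/top0.png")[135:235,255:395]; b=cv2.imread("pics/scene0.png")[145:270,260:410]
a=cv2.resize(a,(700,500)[0:2],interpolation=2)[:, :]; 
a=cv2.resize(a,(400,286)); 
cv2.imwrite("pics/crop_top.png",cv2.resize(cv2.imread("pics/top0.png")[140:230,255:395],None,fx=5.6,fy=5.6,interpolation=2))
cv2.imwrite("pics/crop_scene.png",cv2.resize(b,None,fx=4.8,fy=4.8,interpolation=2))
```

```text
(no output)
```

View pics/crop_top.png

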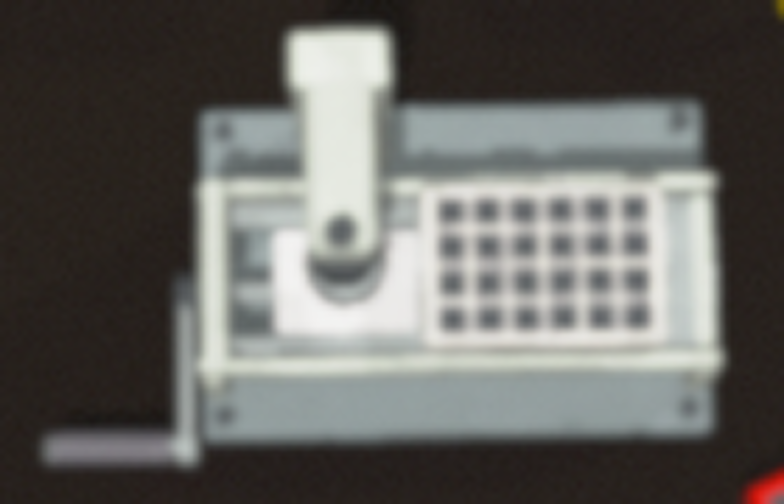

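View pics/crop_scene.png

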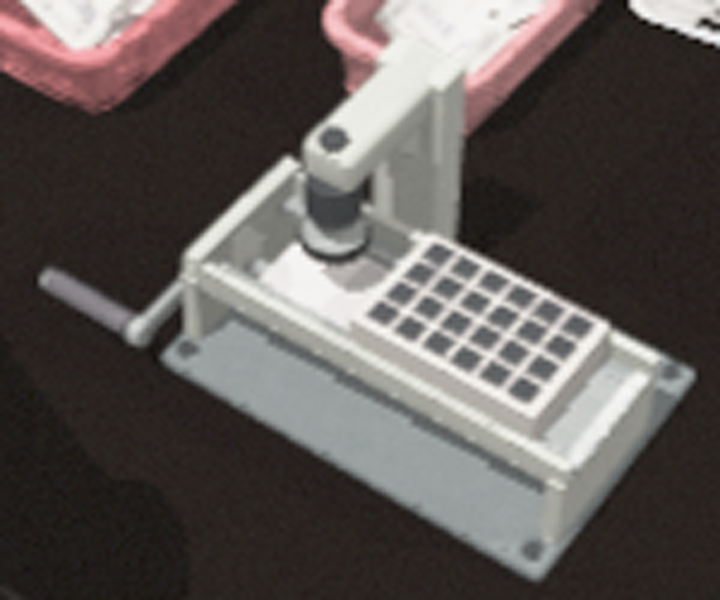

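The crops confirm the target: the white plate with 4x6 wells lies between the rails (top crop 545,262), clear of the head, with the lever down. The grey grip is at top crop (110,449) and scene crop (90,303). The red piece is off the press. Next I'll measure the wells and the grip.

```bash
cat > h.py <<'E'
import numpy as np,cv2
from bench import vision
def ray(c,p):
    R=np.array(c["R"]);t=np.array(c["t"]);o=-R.T@t
    d=R.T@np.array([(p[0]-c["cx"])/c["fx"],(p[1]-c["cy"])/c["fy"],1]);return o,d/np.linalg.norm(d)
def onz(c,p,z): o,d=ray(c,p);return o+d*(z-o[2])/d[2]
def tri(c1,p1,c2,p2):
    A=np.zeros((3,3));b=np.zeros(3);L=[ray(c1,p1),ray(c2,p2)]
    for o,d in L: M=np.eye(3)-np.outer(d,d);A+=M;b+=M@o
    x=np.linalg.solve(A,b);return x,[np.linalg.norm((np.eye(3)-np.outer(d,d))@(x-o)) for o,d in L]
E
python3 - <<'E'
from h import *
C={n:vision.read_camera(n) for n in("top","scene")}
box={"top":(331,172,373,202),"scene":(334,192,390,236)}
for n,c in C.items():
    x0,y0,x1,y1=box[n];g=cv2.cvtColor(c["pixels"],cv2.COLOR_RGB2GRAY)[y0:y1,x0:x1]
    g=cv2.resize(g,None,fx=6,fy=6,interpolation=2)
    m=cv2.adaptiveThreshold(g,255,0,1,61,12)
    k,_,st,ce=cv2.connectedComponentsWithStats(m)
    P=[(onz(c,((u+.5)/6-.5+x0,(v+.5)/6-.5+y0),.1)) for (u,v),s in zip(ce[1:],st[1:]) if 150<s[4]<900 and .5<s[2]/s[3]<2]
    P=np.array(P)[:,:2]; r=cv2.minAreaRect(P.astype(np.float32)*1000)
    print(n,len(P),P.mean(0),r)
c,s=C["top"],C["scene"]
T=lambda u,v:(u/5.6+255-.4,v/5.6+140-.4)
S=lambda u,v:(u/4.8+260-.4,v/4.8+145-.4)
for nm,a,b in[("grip out",T(45,449),S(47,278)),("grip in",T(178,449),S(133,330)),("screw",T(343,230),S(335,137)),("grip mid",T(110,449),S(90,303))]:
    print(nm,tri(c,a,s,b))
print("screw on z.191",onz(c,T(343,230),.191),onz(s,S(335,137),.191))
# rail edges, base corners (top view)
for u,v,z in[(200,113,.0),(703,103,0),(715,432,0),(203,440,0),(200,372,.084),(722,362,.084),(198,180,.084),(718,176,.084)]: print(u,v,onz(c,T(u,v),z)[:2])
E
```

```text
top 22 [ 0.56442483 -0.07218736] ((562.6179809570312, -76.61268615722656), (59.2939338684082, 98.8642349243164), 0.014805268496274948)
scene 26 [ 0.56416687 -0.07759714] ((565.35009765625, -93.17073059082031), (59.12605285644531, 177.49090576171875), 0.07070022076368332)
grip out (array([0.47671603, 0.19459836, 0.03868632]), [np.float64(0.0010232053710500632), np.float64(0.0010232053710501486)])
grip in (array([0.47574726, 0.12156987, 0.03855044]), [np.float64(0.0011040726603405641), np.float64(0.0011040726603405132)])
screw (array([0.56156199, 0.02674112, 0.19332336]), [np.float64(0.0008027179526603262), np.float64(0.0008027179526602157)])
grip mid (array([0.47662847, 0.15861677, 0.03841035]), [np.float64(0.0015313234642059135), np.float64(0.0015313234642059283)])
screw on z.191 [0.56151729 0.02736006 0.191     ] [0.56416075 0.02765764 0.191     ]
200 113 [0.67588169 0.11330781]
703 103 [ 0.6772202  -0.17680119]
715 432 [ 0.48572889 -0.17653415]
203 440 [0.48529185 0.11158585]
200 372 [0.50969032 0.10665139]
722 362 [ 0.5110327  -0.17117814]
198 180 [0.61498995 0.10775011]
718 176 [ 0.61283737 -0.17288982]
```

Measurements agree: press origin is about (0.562, 0.027) with yaw about 0. The screw sits at z=.193 against .191 given, and the rail ends are at y −.172/.107. The plate centre is at y≈−.077, which is press −.104. The grip centre is at (.4765,.157,.0385), giving an arm of 85 mm as stated. For both the push and the grip I want tool y along world x.

```bash
python3 -m creep '[0,0,-0.01,7,0.4, 0,0,-0.01,7,0.4, 0,0,-0.01,7,0.4, 0,0,-0.01,7,0.4, 0,0,-0.01,7,0.4]'; python3 -m creep '[0,0,0,7,0.4, 0,0,0,7,0.4, 0,0,0,7,0.4, 0,0,0,7,0.4, 0,0,0,4.2,0.4]'; python3 -c "
from bench import readout;print(readout.sense()['joint_pos'])"
```

```text
time: 0.62
eef_pos: [0.2231, 0.5297, 0.2555]
ee_rot: [0.486, 0.874, -0.0, -0.0]
force: [-0.0, 1.1, -0.8]
width: 0.68
gripper_force: 0.0
time: 1.03
eef_pos: [0.2232, 0.5297, 0.2551]
ee_rot: [0.709, 0.705, -0.0, 0.0]
force: [-0.1, 1.3, -0.6]
width: 0.602
gripper_force: 0.0
[ 1.02149301e+00  1.72464376e-01  1.47886459e+00 -4.62420505e-05
  1.49089469e+00  1.02765662e+00]
```

```bash
R='x'; python3 -m creep '[-0.0345,0.0165,0,0,0.4, -0.0345,0.0165,0,0,0.4, -0.0345,0.0165,0,0,0.4, -0.0345,0.0165,0,0,0.4, -0.0345,0.0165,0,0,0.4]' | sed -n 2p; python3 -m creep '[-0.0345,0.0165,0,0,0.4, -0.0345,0.0165,0,0,0.4, -0.0345,0.0165,0,0,0.4, -0.0345,0.0165,0,0,0.4, -0.0345,0.0165,0,0,0.4]' | sed -n 2p;  python3 -m creep '[-0.0345,0.0165,0,0,0.4, -0.0345,0.0165,0,0,0.4, -0.0345,0.0165,0,0,0.4, -0.0345,0.0165,0,0,0.4, -0.0345,0.0165,0,0,0.4]' | sed -n 2p;  python3 -m creep '[-0.0345,0.0165,0,0,0.4, -0.0345,0.0165,0,0,0.4, -0.0345,0.0165,0,0,0.4, -0.0345,0.0165,0,0,0.4, -0.0345,0.0165,0,0,0.4]'
```

```text
eef_pos: [0.3057, 0.3557, 0.2552]
eef_pos: [0.3882, 0.183, 0.2555]
eef_pos: [0.4707, 0.0103, 0.2555]
time: 2.7
eef_pos: [0.553, -0.1623, 0.2551]
ee_rot: [0.708, 0.707, -0.0, -0.0]
force: [0.5, -0.3, 0.6]
width: 0.597
gripper_force: 0.0
```

```bash
python3 -m creep '[0,0,0.03,0,0.7, 0,0,0.03,0,0.7, 0,0,0.03,0,0.7, 0,0,0.03,0,0.7, 0,0,0.03,0,0.7]' | tail -5
python3 - <<'E'
from h import *
a=vision.read_camera("scene")["pixels"][120:270,270:430]; b=vision.read_camera("wrist")["pixels"]
a=cv2.resize(a,(427,400),interpolation=2); b=cv2.resize(b,(368,230))
im=np.zeros((400,795,3),np.uint8);im[:,:427]=a;im[:230,427:]=b
cv2.imwrite("pics/near.png",im[:,:,::-1])
E
```

```text
eef_pos: [0.5524, -0.1605, 0.1039]
ee_rot: [0.708, 0.707, -0.0, -0.0]
force: [-0.4, 0.0, 0.8]
width: 0.306
gripper_force: 0.0
```

View pics/near.png

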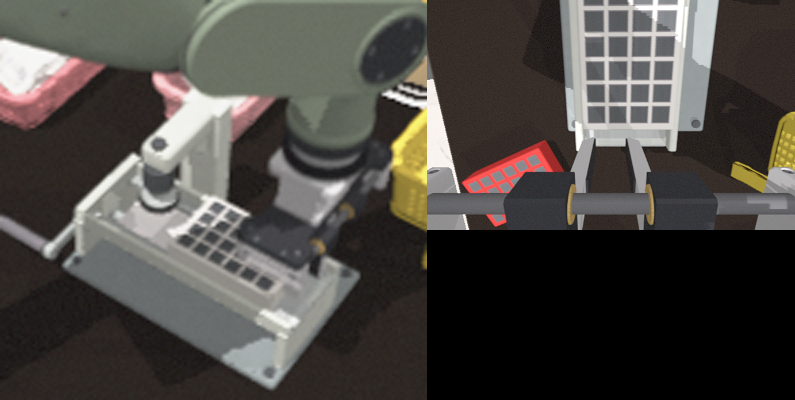

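The fingers (wrist view 600,150) stand in the gap between the plate's −y end and the track end, above the rails. I'll check how far the wrist camera protrudes, because the overhanging head is ahead.

```bash
python3 -m creep '[0,0,0.008,0,0.7, 0,0,0.008,0,0.7, 0,0,0,0,0.7]' | tail -5
python3 - <<'E'
from h import *
from bench import readout
c=vision.read_camera("wrist");R=np.array(c["R"]);print("cam-TCP",-R.T@c["t"]-readout.sense()["eef_pos"])
E
```

```text
eef_pos: [0.5531, -0.1606, 0.0898]
ee_rot: [0.707, 0.707, 0.0, 0.0]
force: [-0.8, -0.2, -0.7]
width: 0.3
gripper_force: 0.0
cam-TCP [-0.00089234  0.07891093  0.17784361]
```

```bash
python3 -m creep '[0.012,0,0,0,0.7, 0.012,0,0,0,0.7, 0.012,0,0,0,0.7, 0.012,0,0,0,0.7, 0.012,0,0,0,0.7]' | sed -n 2,4p; python3 -m creep '[0.01,0,0,0,0.7, 0.01,0,0,0,0.7, 0.008,0,0,0,0.7, 0.006,0,0,0,0.7, 0.004,0,0,0,0.7]' | sed -n 2,4p; python3 -m creep '[0.003,0,0,0,0.7, 0.003,0,0,0,0.7, 0,0,0,0,0.7]'| sed -n 2,4p
```

```text
eef_pos: [0.553, -0.0988, 0.0901]
ee_rot: [0.707, 0.707, 0.0, 0.0]
force: [0.4, -0.4, 1.1]
eef_pos: [0.5527, -0.0615, 0.0894]
ee_rot: [0.707, 0.707, -0.0, -0.0]
force: [-0.7, -0.8, 1.1]
eef_pos: [0.5527, -0.056, 0.0893]
ee_rot: [0.707, 0.707, 0.0, -0.0]
force: [0.7, -0.3, 0.3]
```

```bash
for i in 1; do python3 -m creep '[0.002,0,0,0,0.7, 0.002,0,0,0,0.7]' | sed -n 2,4p; python3 -m creep '[0.001,0,0,0,0.7, 0.001,0,0,0,0.7]' | sed -n 2,4p; python3 -m creep '[0.001,0,0,0,0.7, 0.001,0,0,0,0.7]' | sed -n 2,4p; done
python3 - <<'E'
from h import *
a=vision.read_camera("scene")["pixels"][120:270,270:430]; b=vision.read_camera("top")["pixels"][130:230,255:395]
im=np.zeros((400,795,3),np.uint8);im[:,:427]=cv2.resize(a,(427,400),interpolation=2);im[:263,427:]=cv2.resize(b,(368,263),interpolation=2)
cv2.imwrite("pics/push.png",im[:,:,::-1])
E
```

```text
eef_pos: [0.5527, -0.0526, 0.0893]
ee_rot: [0.708, 0.707, -0.0, -0.0]
force: [-0.2, -0.6, -0.3]
eef_pos: [0.5527, -0.0504, 0.0893]
ee_rot: [0.707, 0.707, -0.0, -0.0]
force: [-0.2, -0.4, -0.6]
eef_pos: [0.5527, -0.0484, 0.0894]
ee_rot: [0.707, 0.707, -0.0, -0.0]
force: [0.4, -0.5, -0.7]
```

View pics/push.png

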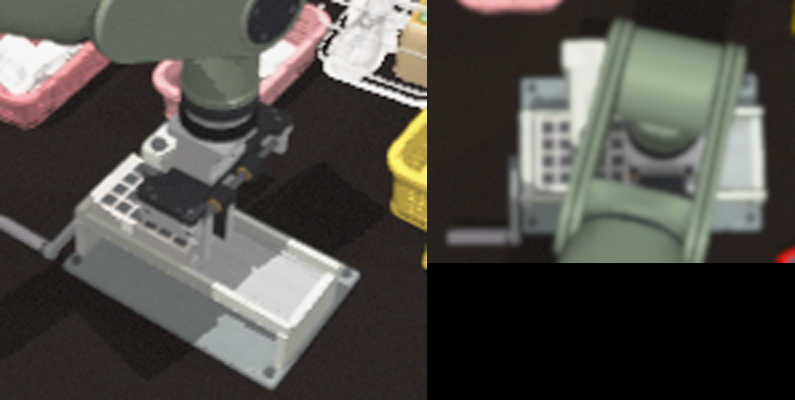

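The plate (scene 130,200; top 570,150) has slid under the head and sits almost at the stop, with the lever still down. I'll push on in small steps until the force rises.

```bash
python3 -m creep '[0.002,0,0,0,0.7, 0.001,0,0,0,0.7]' | sed -n 2,4p; python3 -m creep '[0.001,0,0,0,0.7, 0.001,0,0,0,0.7]' | sed -n 2,4p; python3 -m creep '[0.001,0,0,0,0.7, 0.001,0,0,0,0.7]' | sed -n 2,4p
```

```text
eef_pos: [0.5529, -0.0455, 0.0895]
ee_rot: [0.707, 0.707, -0.0, 0.0]
force: [0.3, -3.3, -0.9]
eef_pos: [0.5534, -0.0453, 0.0899]
ee_rot: [0.707, 0.707, -0.001, 0.002]
force: [-0.7, -7.4, 0.2]
eef_pos: [0.5534, -0.0453, 0.0901]
ee_rot: [0.707, 0.707, -0.002, 0.003]
force: [-1.4, -12.6, 0.3]
```

The force rose to 12.6 N with the tool stopped at y=−.0453, and the plate end was expected at −.037 less the finger half-width. So the plate is home. I'll back off, rise, and go over the grip with the fingers open.

```bash
python3 -m creep '[0,0,0,0,0.7, 0,0,0,0,0.7, -0.01,0,0,0,0.7, -0.015,0,0,0,0.7]'|sed -n 2,4p; python3 -m creep '[0,0,-0.04,0,0.5, 0,0,-0.04,0,0.5, 0,0,-0.04,0,0.5, 0,0,-0.04,0,0.5]'|sed -n 2,2p; python3 -m creep '[0.04,-0.012,0,0,0.4, 0.04,-0.012,0,0,0.4, 0.04,-0.012,0,0,0.4, 0.04,-0.012,0,0,0.4, 0.04,-0.012,0,0,0.4]'|sed -n 2,2p; python3 -m creep '[0.0275,-0.0165,0,0,0.4, 0,0,0,0,0.4]'|sed -n 1,5p
python3 - <<'E'
from h import *
s=vision.read_camera("scene")["pixels"];w=vision.read_camera("wrist")["pixels"];t=vision.read_camera("top")["pixels"]
im=np.zeros((563,795,3),np.uint8);im[:300,:320]=cv2.resize(s[120:270,265:425],(320,300),interpolation=2);im[:300,320:795]=cv2.resize(w,(475,300))
im[300:,:368]=cv2.resize(t[130:230,255:395],(368,263),interpolation=2)
cv2.imwrite("pics/over.png",im[:,:,::-1])
E
```

```text
eef_pos: [0.5527, -0.0655, 0.0894]
ee_rot: [0.707, 0.707, 0.001, -0.001]
force: [-0.9, 0.8, -0.1]
eef_pos: [0.5522, -0.0658, 0.2508]
eef_pos: [0.492, 0.1352, 0.2496]
time: 6.95
eef_pos: [0.4733, 0.1659, 0.2494]
ee_rot: [0.705, 0.709, 0.0, -0.002]
force: [-0.3, 0.3, -0.2]
width: 0.6
```

View pics/over.png

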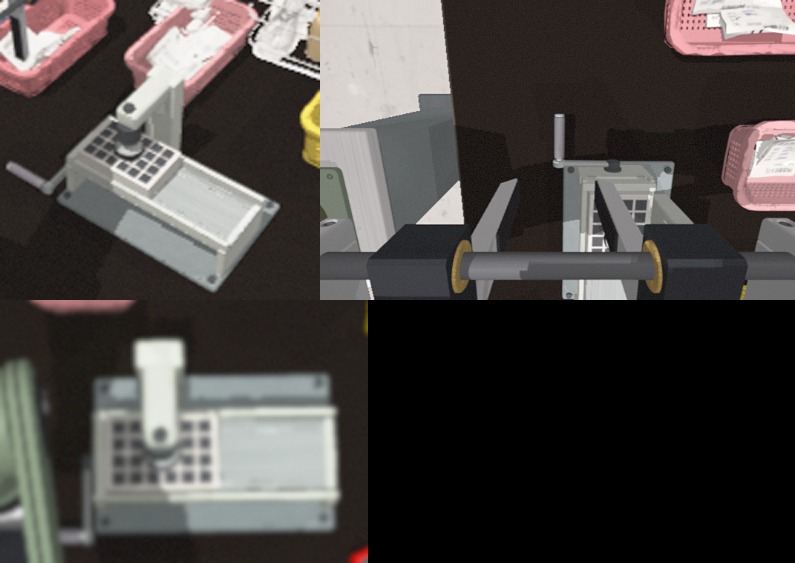

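The plate (top 165,450) is home against the stop and centred under the head. The grip (wrist 560,137) lies midway between the fingers. I'll descend and close.

```bash
python3 -m creep '[-0.003,0.003,0.04,0,0.4, 0,0,0.04,0,0.4, 0,0,0.04,0,0.4, 0,0,0.04,0,0.4, 0,0,0.04,0,0.4]'|sed -n 2,4p; python3 -m creep '[0,0,0.014,0,0.4, 0,0,0.012,0,0.4, 0,0,0,0,0.4]'|sed -n 2,5p
python3 - <<'E'
from h import *
s=vision.read_camera("scene")["pixels"];w=vision.read_camera("wrist")["pixels"]
im=np.zeros((300,795,3),np.uint8);im[:300,:320]=cv2.resize(s[140:240,230:336],(320,300),interpolation=2);im[:300,320:795]=cv2.resize(w,(475,300))
cv2.imwrite("pics/grip.png",im[:,:,::-1])
E
```

```text
eef_pos: [0.4805, 0.1562, 0.0479]
ee_rot: [0.708, 0.706, 0.001, 0.0]
force: [0.8, -0.6, 0.1]
eef_pos: [0.4772, 0.1557, 0.02]
ee_rot: [0.708, 0.706, -0.003, -0.002]
force: [-0.8, -0.6, -0.3]
width: 0.598
```

View pics/grip.png

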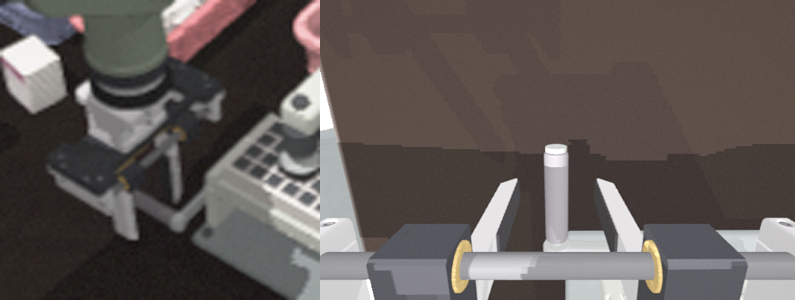

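The grip (wrist 556,195) lies centred between the finger pads, so I'll close.

```bash
python3 -m creep '[0,0,0,0,1, 0,0,0,0,1, 0,0,0,0,1, 0,0,0,0,1, 0,0,0,0,1]'|sed -n 2,6p; python3 -m creep '[0,0,0,0,1, 0,0,0,0,1]'|sed -n 2,6p
python3 - <<'E'
import numpy as np
a=np.linspace(-0.02,1.62,16);x=.0850*(1-np.cos(a));z=.085*np.sin(a)
print(np.round(np.c_[np.diff(x),-np.diff(z)]*1000,1).tolist())
E
```

```text
eef_pos: [0.4801, 0.1578, 0.0241]
ee_rot: [0.707, 0.707, 0.001, 0.0]
force: [-0.0, 0.8, -0.6]
width: 0.281
gripper_force: 0.0
eef_pos: [0.4782, 0.1578, 0.0232]
ee_rot: [0.707, 0.707, -0.001, -0.001]
force: [-1.5, 1.4, 0.5]
width: 0.158
gripper_force: 30.0
[[0.3, -9.3], [1.3, -9.2], [2.3, -9.0], [3.3, -8.7], [4.2, -8.3], [5.1, -7.8], [5.9, -7.2], [6.7, -6.5], [7.3, -5.7], [7.9, -4.9], [8.4, -4.0], [8.8, -3.0], [9.1, -2.1], [9.2, -1.1], [9.3, -0.1]]
```

The grip is held (opening about 15 mm, 30 N). I'll swing along the arc.

```bash
python3 -m creep '[0,0.0003,-0.0093,0,1, 0,0.0013,-0.0092,0,1, 0,0.0023,-0.009,0,1, 0,0.0033,-0.0087,0,1, 0,0.0042,-0.0083,0,1]'|sed -n 2,6p; python3 -m creep '[0,0.0051,-0.0078,0,1, 0,0.0059,-0.0072,0,1, 0,0.0067,-0.0065,0,1, 0,0.0073,-0.0057,0,1, 0,0.0079,-0.0049,0,1]'|sed -n 2,6p
```

```text
eef_pos: [0.4891, 0.1579, 0.0683]
ee_rot: [0.707, 0.707, -0.002, -0.002]
force: [-4.2, 1.7, -2.6]
width: 0.163
gripper_force: 30.0
eef_pos: [0.5217, 0.158, 0.1008]
ee_rot: [0.707, 0.707, -0.002, -0.002]
force: [-7.8, 2.0, 0.6]
width: 0.163
gripper_force: 30.0
```

```bash
python3 -m creep '[0,0.0084,-0.004,0,1, 0,0.0088,-0.003,0,1, 0,0.0091,-0.0021,0,1, 0,0.0092,-0.0011,0,1, 0,0.003,0,0,1]'|sed -n 2,6p; python3 -m creep '[0,0,0,0,1, 0,0,0,0,1, 0,0,0,0,1]'|sed -n 1,6p
python3 - <<'E'
from h import *
s=vision.read_camera("scene")["pixels"];w=vision.read_camera("wrist")["pixels"]
im=np.zeros((360,795,3),np.uint8);im[:360,:478]=cv2.resize(s[130:250,250:410],(478,360),interpolation=2);im[:200,478:795]=cv2.resize(w,(317,200))
cv2.imwrite("pics/up.png",im[:,:,::-1])
E
```

```text
eef_pos: [0.5619, 0.1582, 0.1115]
ee_rot: [0.707, 0.707, -0.001, -0.001]
force: [-11.5, 1.3, 5.5]
width: 0.162
gripper_force: 30.0
time: 9.95
eef_pos: [0.5617, 0.1581, 0.1116]
ee_rot: [0.707, 0.707, -0.0, -0.001]
force: [-5.7, 1.7, 2.0]
width: 0.161
gripper_force: 30.0
```

View pics/up.png

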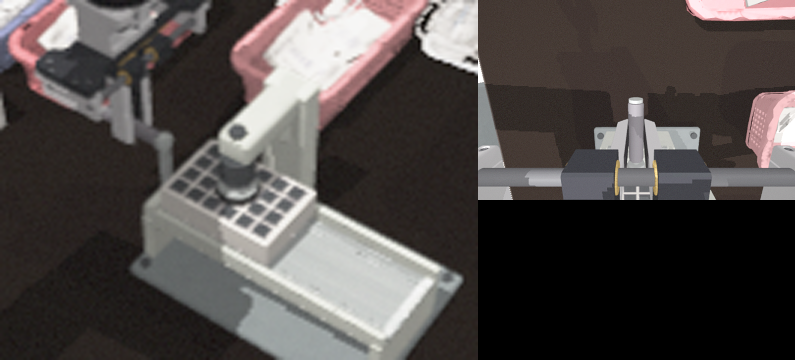

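The lever arm stands upright (scene crop 165,155), held in the fingers. The plate (240,195) is raised above the rails, level, and pressed to the pad. I'll settle briefly and hand in.

```bash
python3 -m creep '[0,0,0,0,1, 0,0,0,0,1, 0,0,0,0,1, 0,0,0,0,1, 0,0,0,0,1]'|sed -n 2,6p; python3 -c "
from bench import r;print(r.job_done())"
```

```text
eef_pos: [0.5617, 0.1581, 0.1116]
ee_rot: [0.707, 0.707, -0.0, -0.001]
force: [-6.4, 1.1, 0.5]
width: 0.161
gripper_force: 30.0
the job is handed in; nothing more can be done
None
```

I pushed the plate home against the stop, swung the lever upright and handed the job in with the gripper still holding it (tool steady, about 6 N pull); the hand-in gave no verdict, so the result is unconfirmed.

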